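# Lock the office stamp away in the strongbox

### The arm

A 7-joint arm with a two-finger parallel gripper is mounted at the origin on a cart in front of the work surface, level with it; the furniture and walls round the work are solid. World frame = base frame: x ahead of the robot, y to its left, z up, the work surface at z = 0. Lengths are in mm, angles in rad, forces in N, time in s.
With the tool pointing down it reaches from about 350 to 900 mm from the base axis. Payload 7.2 kg.
Tool frame: the origin (TCP) lies at the very end of the fingers, on their centre line; the grasp point (between the pads) lies 19 mm behind it (env.pinch_z is the distance from the TCP to the grasp point, in mm); z points along the fingers, y is the line along which they close (so a half turn about z gives the same grasp; the last joint's range is limited). The gripper opens to 85 mm and grips with 20 to 120 N. Pads are 22 mm wide; open, the fingers measure 114 mm over their backs; the gripper's body (76 mm by 85 mm) begins 54 mm behind the grasp point. The pads swing forward as they close: fully open they stand 13 mm farther back than shut.
Start: joints at [-1.389, 0.411, -0.013, 1.596, 0.006, 1.134, -0.082], TCP at [154.516, 605.602, 211.197] pointing down, gripper open.
Joint ranges: [-2.95, 2.95], [-0.29, 1.99], [-1.47, 1.44], [0.14, 2.54], [-1.03, 4.17], [0.13, 1.85], [-2.86, 2.86]. Speed limits (rad/s): [2.39, 2.39, 3.01, 3.01, 3.14, 3.14, 3.14].

### API

Orientations are given as a rotation vector (axis times angle).
In Python, from station import env, viewer, sensors, hand_in gives the robot as it stands (env), with the cameras (viewer), the readings (sensors) and the job as plain functions.
- The arm moves only by the shell command python3 shift.py 'ROWS' [FORCE]. ROWS is a JSON list of rows, 1 to 20 of them, each of 5 numbers: dx, dy, dz in mm, then a turn about the tool's z in rad, then the opening from 0.0 (shut) to 1.0 (fully open); each row is the pose to reach, as a shift and turn from the pose commanded when the command began, along the tool's axes at that moment; what a row does not reach only later rows make up. A row lasts 1/8 s, in which the tool goes at most 62.5 mm and 0.188 rad, less where a joint would pass 70% of its speed; a pose out of reach is approached as far as the arm can. The fingers move at their own pace and stop on an object; FORCE is the grip in N (left out, the last holds). Time passes only in rows, so rows that do not move let the fingers close. It prints the time, the measured TCP pose, the force, the opening and the grip force at its end.
- sensors.get_state(): the state, without advancing time (a new reading comes with each control period).
- viewer.capture(name): name is "scene" or "top" or "wrist"; returns a dict with "img" (480x640x3 uint8, red, green, blue), "intrinsics" (3x3 intrinsics, pixels), "cam_to_world" (4x4, takes a point from camera to world coordinates). Camera axes: x right, y down, z forward; pixel columns grow to the right and rows downward; lengths in mm; the calibration is good to about 2 mm. A picture is of the moment at which its call begins. There is no depth.
- hand_in(): hands the job in; it is judged then, once.
The state is a dict: "t": time; "joints": joint angles; "qd": joint speeds; "joint_torque": joint torques, N m; "tcp_pos": TCP position; "ee_rot": TCP orientation; "force": force on the tool from outside, world axes, zero at the start; "moment": the same for the moment, N m; "finger_gap": opening from 0.0 (shut) to 1.0 (fully open); "finger_force": force on a finger pad.
Only numpy, scipy, OpenCV 4.12 (cv2) and the standard library are available. Lean on these libraries where they do the work, as an engineer would, in place of code of your own. Each camera call takes 0.05 s, during which the arm holds its last target. There are 200 camera calls.

### The job

Put the stamp that stands on the open desk, to the right of the grey strongbox, away for the night: stand it upright on the floor of the strongbox, then lower the lid until it is fully shut, without letting it slam, and then lock it by turning the latch handle over its hump until it drops fully into the low notch, and let go. Do not shift the mouse, the mint tin or the red meter case.

Things in the scene. Friction and masses are not known exactly. Their poses are not given: they have to be found in the camera images.
- stamp: Black self-inking office stamp standing upright, loose, on the open desk right of the box (not the like one up on the shelf at the back), 44 (own x) x 68 (own y) x 86 (z) mm, 0.14 kg. Origin: centre of its underside, z up. The solid body to grip is its upper part, 42 to 85 mm above the underside, 44 mm wide across its own x; below that are two thin legs. Its body does not move on the legs.
- strongbox: Grey painted steel box, open at the top, fixed to the desk, 140 (own x) x 190 (own y) x 100 (z) mm outside, walls and floor 5 mm. Origin: centre of its underside, z up. The lid is hinged along the rim of its +x wall; the latch stands on a bracket outside the middle of its -x wall. +x points to the robot's left (world +y), give or take 0.35 rad.
- box_floor (a point): Centre of the box's inner floor (inside 130 x 180 mm, 95 mm deep), axes as the strongbox.
- lid (a joint): Angle of the lid, rad: 0 shut flat on the rim, 1.6 to 1.75 at the start (open, about upright), stop at 1.85. A friction hinge keeps it at any angle; moving it takes up to 0.6 N m. The lid is a grey plate 150 mm from hinge line to free edge, 194 mm wide, 8 mm thick.
- lid_hinge (a point): Middle of the lid's hinge line, at strongbox x = +70 mm, height 100 mm; axes as the strongbox; the hinge line runs along y. At lid angle q the lid runs from here along (-cos q, 0, sin q), and its outer face (8 mm off the hinge line) looks along (sin q, 0, cos q).
- lid_edge (a point): Middle of the lid's free edge, on its outer (upper) face.
- latch (a joint): Turn of the latch handle about its upright axis, rad, growing clockwise seen from above. 0: unlocked, grip straight out from the box along strongbox -x. A spring-loaded cam lifts the handle 6 mm up to about 0.7 rad, then it drops 10 mm into the low notch at about 1.5 (locked). Let go before the hump it falls back to 0; past it the cam pulls it on. Needs up to 0.5 N m; stop at 1.62.
- latch_pivot (a point): On the latch's upright turning axis, fixed to the box: 125 mm from the box centre along strongbox -x (55 mm outside the wall), height 120 mm; axes as the strongbox. Locked, the grip lies parallel to the box wall (along strongbox +y) and the latch's short tongue lies over the lid's edge; turned before the lid is shut, the tongue is in the lid's way.
- latch_grip (a point): Centre of the black grip block at the end of the latch's steel arm, 70 mm from the turning axis and 10 mm above latch_pivot when unlocked. The grip is 30 mm long along the arm, 14 mm wide, 26 mm high, nothing under it but the desk; the arm is 14 mm wide. Its own -x points along the arm, away from the axis. It turns and rises with the handle.
- mouse: Black computer mouse, loose, 105 x 60 x 34 mm, origin under its centre. Bystander.
- mint_tin: White and teal mint tin lying flat, loose, 63 x 105 x 26 mm, origin under its centre. Bystander.
- red_case: Red meter case lying flat, loose, 120 x 60 x 30 mm, origin under its centre. Bystander.

How it is judged:
By the outcome, as a careful person would: the job done as asked, in the order asked, and still so for the second after the job is handed in, with the robot touching nothing.
It also fails if it takes over 72 s, if anything falls off the work surface, if the arm or the gripper's body presses on something with over 40 N, if the wrist force passes 120 N, or if a joint passes its speed limit or range.

## Working session

There is one attempt and no reset: what is moved stays moved. The work goes in short steps, Python scripts to look and compute and a shell command to move; the robot and the scene stay as the last step left them, time stands still between calls to the robot, and variables do not carry over. Pictures are saved under pics/ and viewed, at most 10 in all, crops included, and the job is handed in when it is done.

```bash
ls; mkdir -p pics; cat > h.py <<'E'
import numpy as np, cv2
from station import env, viewer, sensors, hand_in
from scipy.spatial.transform import Rotation as R
def snap(cam,name):
    c=viewer.capture(cam); cv2.imwrite(f'pics/{name}.png',cv2.cvtColor(c['img'],cv2.COLOR_RGB2BGR))
    np.savez(f'pics/{name}.npz',K=c['intrinsics'],T=c['cam_to_world'],img=c['img']); return c
def load(name): return np.load(f'pics/{name}.npz')
def ray(c,u,v):
    K,T=c['K'],c['T']; d=T[:3,:3]@np.linalg.inv(K)@[u,v,1]; return T[:3,3],d/np.linalg.norm(d)
def onz(c,u,v,z):
    o,d=ray(c,u,v); return o+d*(z-o[2])/d[2]
def tri(obs):
    A=np.zeros((3,3));b=np.zeros(3)
    for c,u,v in obs:
        o,d=ray(c,u,v);P=np.eye(3)-np.outer(d,d);A+=P;b+=P@o
    p=np.linalg.solve(A,b); return p,[np.linalg.norm((np.eye(3)-np.outer(d,d))@(p-o)) for o,d in [ray(*x) for x in obs]]
def proj(c,p):
    T=np.linalg.inv(c['T']);q=c['K']@(T[:3,:3]@p+T[:3,3]);return q[:2]/q[2]
E
python3 - <<'E'
from h import *
np.set_printoptions(precision=2,suppress=True)
for n in('scene','top','wrist'):
    c=snap(n,n+'0'); print(n,c['cam_to_world'],c['intrinsics'][0])
s=sensors.get_state();print(s['t'],s['tcp_pos'],R.from_rotvec(s['ee_rot']).as_matrix(),s['finger_gap'])
E
```

```text
pics
shift.py
station.py
scene [[  -0.82    0.35   -0.45 1158.47]
 [   0.57    0.51   -0.65  980.99]
 [  -0.     -0.79   -0.62  995.51]
 [   0.      0.      0.      1.  ]] [572.48   0.   316.48]
top [[  -0.08   -0.97    0.24  314.27]
 [  -1.      0.07   -0.02   50.03]
 [   0.     -0.24   -0.97 1073.7 ]
 [   0.      0.      0.      1.  ]] [456.84   0.   321.42]
wrist [[  0.25   0.92   0.3   76.86]
 [  0.97  -0.23  -0.08 625.63]
 [ -0.     0.31  -0.95 373.71]
 [  0.     0.     0.     1.  ]] [430.21   0.   319.88]
0.15 [154.44 605.2  210.54] [[-0.97  0.25 -0.  ]
 [ 0.25  0.97 -0.  ]
 [-0.   -0.   -1.  ]] 0.9989335607441099
```

View pics/scene0.png

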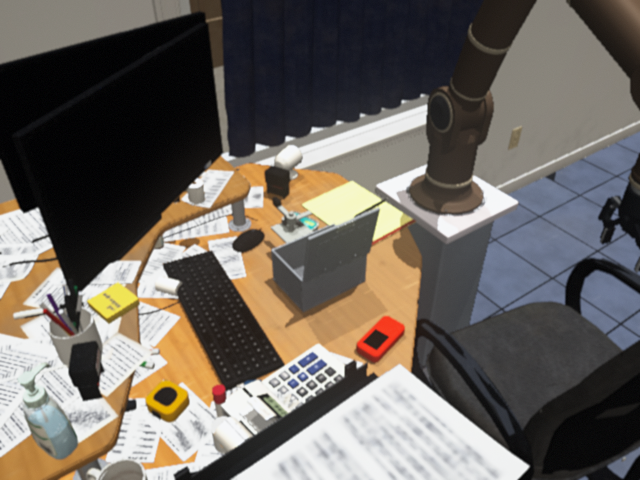

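View pics/top0.png

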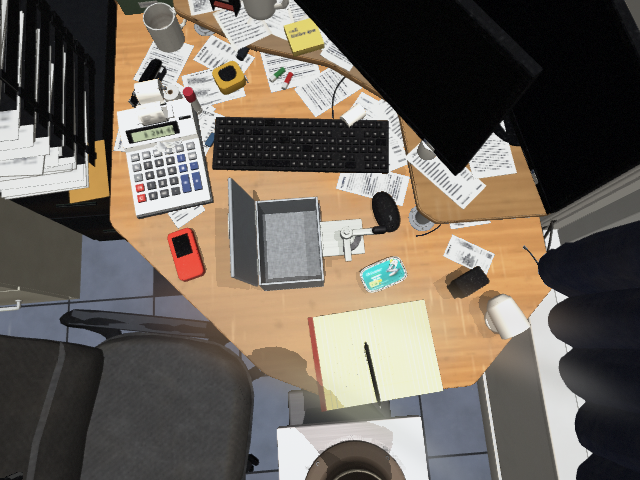

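The scene view shows the box open with its lid standing on the left side. In the top view the box centre is at about (290,242), the lid at (240,235), the latch at (347,240), the mouse at (386,212), the tin at (383,274), the stamp at (468,282), and a white cup or roll beside it at (505,315). I'll enlarge the relevant part.

```bash
python3 - <<'E'
from h import *
c=load('top0');s=load('scene0')
a=cv2.resize(c['img'][165:325,215:535],None,fx=2.5,fy=2.5,interpolation=cv2.INTER_CUBIC)
b=cv2.resize(s['img'][140:320,230:430],None,fx=2.5,fy=2.5,interpolation=cv2.INTER_CUBIC)
cv2.imwrite('pics/crop0.png',a[...,::-1]);cv2.imwrite('pics/crop1.png',b[...,::-1])
np.set_printoptions(precision=1,suppress=True)
print(onz(c,468,282,86),onz(c,505,315,60),onz(c,347,233,120))
# top dark components near the stamp
E
```

```text
[ 426.  -280.7   86. ] [ 350.8 -359.2   60. ] [546.9 -25.7 120. ]
```

View pics/crop0.png

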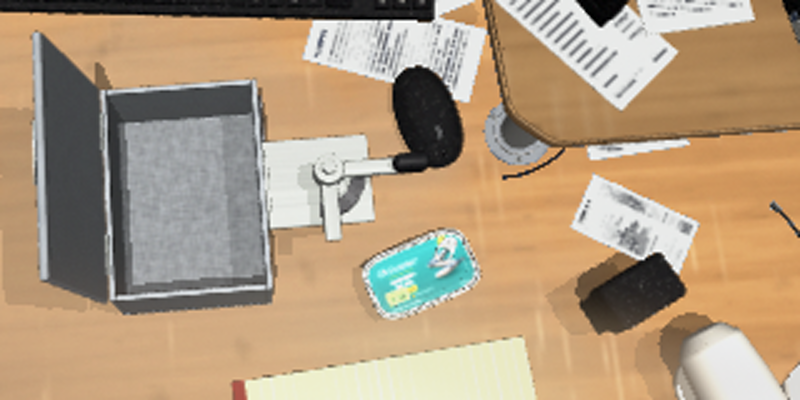

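View pics/crop1.png

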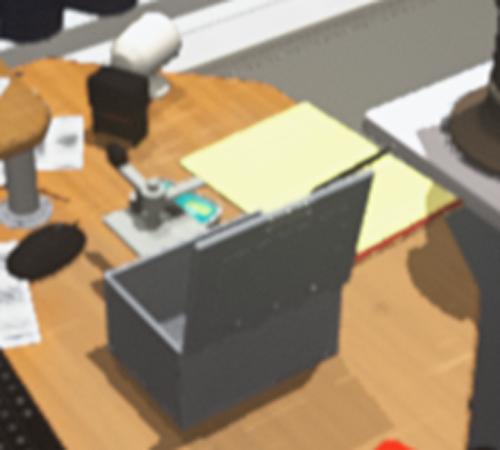

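The top crop shows the box rim with corners near (257,80), (272,290), (104,93) and (112,298). The latch axis is at (328,168), its grip at (408,162) and the stamp's top at about (640,290). The white lamp sits next to the stamp at (730,370). Next I'll work out the box pose and the transit to the stamp.

```bash
cat >> h.py <<'E'
np.set_printoptions(precision=1,suppress=True)
def tool(p):
    s=sensors.get_state();M=R.from_rotvec(s['ee_rot']).as_matrix()
    y=np.degrees(np.arctan2(M[1,1],M[0,1]))
    print('t %.2f'%s['t'],'tcp',s['tcp_pos'],'yaw_y %.1f'%y,'F',s['force'],'gap %.2f ff %.1f'%(s['finger_gap'],s['finger_force'] if np.isscalar(s['finger_force']) else np.max(s['finger_force'])))
    for q in p: print('  delta',M.T@(np.array(q)-s['tcp_pos']))
E
python3 - <<'E'
from h import *
c=load('top0');f=lambda x,y:(x/2.5+215-.3,y/2.5+165-.3)
P={}
for n,p in dict(TR=(257,80),BR=(272,290),TL=(104,93),BL=(112,298)).items():
    P[n]=onz(c,*f(*p),100);print(n,P[n])
print('centre',sum(P.values())/4,'len',[np.linalg.norm(P[a]-P[b]) for a,b in(('TR','BR'),('TL','BL'),('TR','TL'),('BR','BL'))])
d=P['BR']-P['TR'];print('box +y angle',np.degrees(np.arctan2(d[1],d[0])))
print('latch axis',onz(c,*f(328,166),135),'grip',onz(c,*f(408,162),143))
for q in((633,255),(685,290),(655,255),(585,300),(600,333)):print('stamp',onz(c,*f(*q),86))
tool([(154,605,340),(470,0,360),(420,-270,340)])
E
```

```text
TR [640.3  31.1 100. ]
BR [450.8  32.4 100. ]
TL [638.5 168.3 100. ]
BL [454.3 169.2 100. ]
centre [546.  100.3 100. ] len [np.float64(189.54027257328258), np.float64(184.13133041361942), np.float64(137.21306162460687), np.float64(136.9343137737149)]
box +y angle 179.61962195048983
latch axis [547.6 -22.6 135. ] grip [544.  -89.4 143. ]
stamp [ 459.4 -285.6   86. ]
stamp [ 425.4 -326.    86. ]
stamp [ 457.9 -304.9   86. ]
stamp [ 423.4 -238.    86. ]
stamp [ 394.1 -246.8   86. ]
t 0.15 tcp [154.4 605.2 210.5] yaw_y 75.7 F [-0.5  0.  -0.1] gap 1.00 ff 0.0
  delta [   0.4   -0.5 -129.5]
  delta [-455.4 -508.6 -148.8]
  delta [-473.7 -782.5 -128.5]
```

```bash
python3 shift.py '[[0,0,-60,0,1],[-30,-50,-110,0,1],[-70,-95,-140,0,1],[-110,-140,-150,0,1],[-150,-185,-150,0,1],[-190,-230,-150,0,1],[-230,-275,-150,0,1],[-270,-320,-150,0,1],[-310,-365,-150,0,1],[-350,-410,-150,0.15,1],[-390,-455,-150,0.3,1],[-420,-508,-150,0.45,1],[-435,-565,-145,0.6,1],[-450,-625,-130,0.75,1],[-465,-685,-115,0.9,1],[-475,-740,-100,0.92,1],[-480,-790,-90,0.92,1],[-480,-790,-90,0.92,1],[-480,-790,-90,0.92,1]]'
python3 - <<'E'
from h import *
c=snap('wrist','w1');tool([])
E
```

```text
t: 2.52
tcp_pos: [424.3, -278.2, 300.9]
ee_rot: [-1.735, -2.618, 0.0]
force: [0.1, -0.1, -0.4]
finger_gap: 1.001
finger_force: 0.0
t 2.58 tcp [ 424.7 -277.5  301.1] yaw_y 23.0 F [1.5 0.7 0.5] gap 1.00 ff 0.0
```

View pics/w1.png

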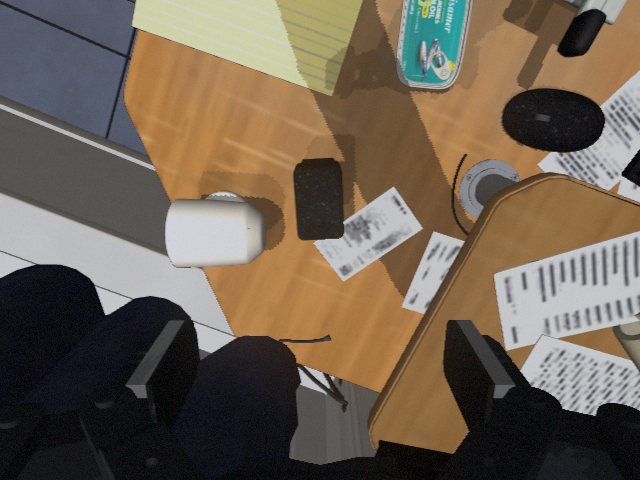

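The wrist view shows the stamp's top at about x 295–343, y 158–240, with the white lamp 30 px to its left at x 165–265, y 192–268. I'll take a second view for height.

```bash
python3 shift.py '[[0,40,0,0,1],[0,70,0,0,1],[0,70,0,0,1],[0,70,0,0,1]]'
cat > st.py <<'E'
from h import *
def big(m,roi):
    x0,y0,x1,y1=roi;k=np.zeros_like(m);k[y0:y1,x0:x1]=m[y0:y1,x0:x1]
    n,l,s,_=cv2.connectedComponentsWithStats(k);i=1+np.argmax(s[1:,4]);return (l==i).astype(np.uint8)
def blk(img,roi): 
    m=cv2.morphologyEx((img.max(2)<75).astype(np.uint8),cv2.MORPH_OPEN,np.ones((5,5)))
    return big(m,roi)
def wht(img,roi):
    i=img.astype(int);m=((i.min(2)>150)&(i.max(2)-i.min(2)<25)).astype(np.uint8)
    return big(cv2.morphologyEx(m,cv2.MORPH_OPEN,np.ones((5,5))),roi)
E
python3 - <<'E'
from st import *
snap('wrist','w2');tool([])
a,b=load('w1'),load('w2')
g=onz(a,319,199,86);print(g,proj(b,g));u,v=proj(b,g).astype(int)
R1=cv2.minAreaRect(np.argwhere(blk(a['img'],(270,130,370,265)))[:,::-1].astype(np.float32))
R2=cv2.minAreaRect(np.argwhere(blk(b['img'],(u-55,v-70,u+55,v+65)))[:,::-1].astype(np.float32))
print(R1,R2)
for r in(R1,R2):
    print(np.round(sorted(cv2.boxPoints(r).tolist()),1).tolist())
for n,c in(('w1',a),('w2',b)):
    i=c['img'];cv2.imwrite(f'pics/{n}c.png',i[...,::-1])
m1=cv2.boundingRect(wht(a['img'],(155,180,275,280)));print('lamp',m1)
q=proj(b,onz(a,215,230,80)).astype(int);m2=cv2.boundingRect(wht(b['img'],(max(q[0]-80,0),q[1]-60,q[0]+80,q[1]+60)));print(m2)
E
```

```text
t: 3.08
tcp_pos: [488.6, -250.6, 301.2]
ee_rot: [-1.733, -2.62, 0.0]
force: [-0.4, -0.3, 0.3]
finger_gap: 0.997
finger_force: 0.0
t 3.12 tcp [ 488.3 -251.   301.4] yaw_y 23.0 F [-0.   0.3  0.7] gap 1.00 ff 0.0
[ 426.  -284.1   86. ] [241.1 199.1]
((318.454833984375, 198.5124053955078), (80.84276580810547, 48.328433990478516), 88.69805145263672) ((243.98019409179688, 199.30197143554688), (80.7970199584961, 53.43349838256836), 84.2894058227539)
[[293.4, 158.7], [295.2, 239.5], [341.7, 157.6], [343.5, 238.4]]
[[213.4, 161.8], [221.4, 242.2], [266.5, 156.4], [274.6, 236.8]]
lamp (155, 206, 105, 74)
(60, 206, 125, 83)
```

```bash
python3 - <<'E'
from st import *
a,b=load('w1'),load('w2')
m1=blk(a['img'],(270,130,370,265));m2=blk(b['img'],(186,129,296,264))
for m in(m1,m2):
    for r in(165,180,199,215,230):
        x=np.flatnonzero(m[r]);print(r,x.min(),x.max(),end=' | ')
    y=np.flatnonzero(m.any(1));print('rows',y.min(),y.max())
x1=np.mean([np.flatnonzero(m1[r]).min() for r in range(180,220)]);x2=np.mean([np.flatnonzero(m2[r]).min() for r in range(180,220)])
print('left edge',tri([(a,x1,199.5),(b,x2,199.5)]))
for z in(83,86):
    P=np.array([onz(a,*p,z) for p in cv2.boxPoints(((318.45,198.5),(80.8,48.3),88.7))]);print(P[:,:2],P.mean(0),np.linalg.norm(P[1]-P[0]),np.linalg.norm(P[2]-P[1]),[np.degrees(np.arctan2(*(P[i+1]-P[i])[1::-1])) for i in(0,1)])
# lamp right edge: rightmost x in two views, per rows
for n,c,roi in(('a',a,(155,180,275,280)),('b',b,(60,180,190,290))):
    m=wht(c['img'],roi);print(n,[(r,np.flatnonzero(m[r]).max()) for r in(212,220,230,240,250,258)])
c=np.hstack([a['img'][120:300,130:380],b['img'][120:300,50:300]]);cv2.imwrite('pics/pair.png',cv2.resize(c,None,fx=1.6,fy=1.6)[...,::-1])
E
```

```text
165 297 340 | 180 294 342 | 199 296 342 | 215 297 343 | 230 298 343 | rows 158 239
165 223 267 | 180 216 268 | 199 218 270 | 215 220 271 | 230 222 269 | rows 158 239
left edge (array([ 406.9, -293.1,   84.3]), [np.float64(0.015278438038079215), np.float64(0.0152784380381215)])
[[ 391.4 -260.1]
 [ 430.1 -242.7]
 [ 461.9 -310.3]
 [ 420.9 -328.9]] [ 426.1 -285.5   83. ] 42.44733732934976 74.71270958686024 [np.float64(24.239673099532723), np.float64(-64.83826880226935)]
[[ 391.5 -259.7]
 [ 429.9 -242.4]
 [ 461.4 -309.5]
 [ 420.6 -327.9]] [ 425.8 -284.9   86. ] 42.11334592388912 74.12484225640631 [np.float64(24.23967309953272), np.float64(-64.83826880226933)]
a [(212, np.int64(245)), (220, np.int64(253)), (230, np.int64(259)), (240, np.int64(259)), (250, np.int64(256)), (258, np.int64(248))]
b [(212, np.int64(169)), (220, np.int64(176)), (230, np.int64(183)), (240, np.int64(184)), (250, np.int64(179)), (258, np.int64(173))]
```

View pics/pair.png

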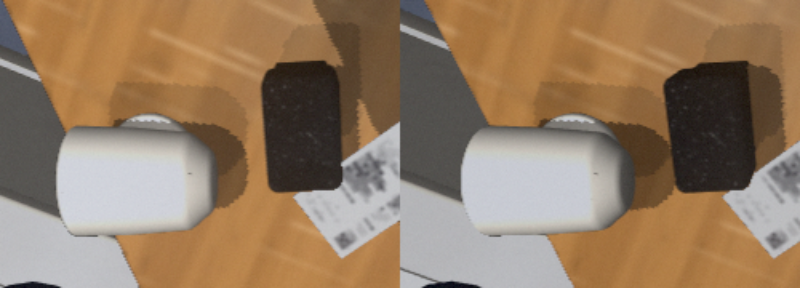

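The pair shows the stamp's left edge at a triangulated height of 84 mm. The lamp end is about 33 mm clear of it, so I'll approach with the gripper partly open.

```bash
python3 - <<'E'
from st import *
a,b=load('w1'),load('w2')
print('lamp edge',tri([(a,259,236),(b,183.5,236)])[0])
tool([(425,-284,42)])
E
```

```text
lamp edge [ 388.6 -338.4   84.6]
t 3.12 tcp [ 488.3 -251.   301.4] yaw_y 23.0 F [-0.   0.3  0.7] gap 1.00 ff 0.0
  delta [ -5.7 -71.2 259.4]
```

```bash
python3 shift.py '[[-3,-40,50,0,0.75],[-5,-71,100,-0.02,0.75],[-5.7,-71.2,155,-0.02,0.75],[-5.7,-71.2,195,-0.02,0.75],[-5.7,-71.2,230,-0.02,0.75],[-5.7,-71.2,250,-0.02,0.75],[-5.7,-71.2,259,-0.02,0.75],[-5.7,-71.2,259,-0.02,0.75]]' 40; python3 - <<'E'
from h import *
tool([])
E
```

```text
t: 4.12
tcp_pos: [425.2, -284.4, 42.4]
ee_rot: [-1.709, -2.636, -0.0]
force: [0.2, 0.4, 0.4]
finger_gap: 0.749
finger_force: 0.0
t 4.12 tcp [ 425.2 -284.4   42.4] yaw_y 24.1 F [0.2 0.4 0.4] gap 0.75 ff 0.0
```

```bash
python3 shift.py '[[0,0,0,0,0.3],[0,0,0,0,0.3],[0,0,0,0,0.3],[0,0,0,0,0.3],[0,0,-15,0,0.3],[0,0,-50,0,0.3],[0,0,-100,0,0.3],[0,0,-160,0,0.3],[0,0,-210,0,0.3],[0,0,-240,0,0.3],[0,0,-240,0,0.3],[0,0,-240,0,0.3]]' 40; python3 - <<'E'
from h import *
snap('wrist','w3');snap('top','top1');tool([(546,100,300)])
E
```

```text
t: 5.62
tcp_pos: [425.0, -283.8, 281.8]
ee_rot: [-1.708, -2.636, -0.001]
force: [-0.2, 0.3, -1.0]
finger_gap: 0.505
finger_force: 41.1
t 5.72 tcp [ 424.8 -283.8  281.2] yaw_y 24.1 F [-0.1  0.7 -1.4] gap 0.51 ff 41.1
  delta [300.8 267.4 -18.7]
```

View pics/w3.png

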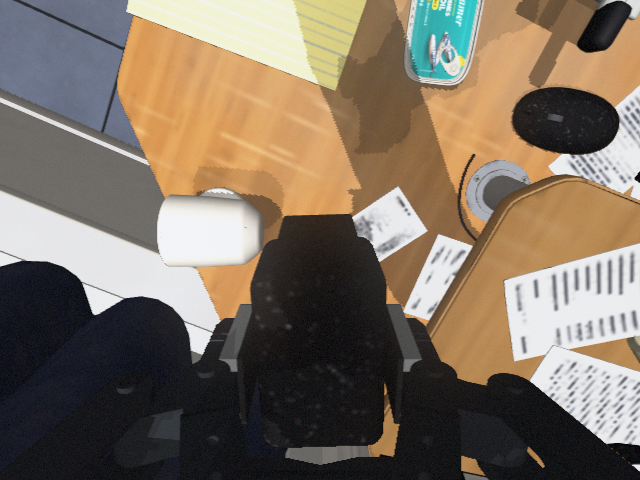

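The stamp is held between the fingers with the desk clear below it. I'll move it above the box and turn it to align.

```bash
python3 shift.py '[[30,27,0,0,0.3],[75,68,0,0.05,0.3],[117,107,0,0.15,0.3],[158,144,0,0.25,0.3],[199,181,0,0.35,0.3],[240,218,0,0.42,0.3],[275,250,0,0.42,0.3],[293,266,0,0.42,0.3],[293,266,0,0.42,0.3],[293,266,0,0.42,0.3]]' 40; python3 - <<'E'
from h import *
snap('wrist','w4');tool([(548,92,49)])
E
```

```text
t: 6.98
tcp_pos: [548.1, 89.7, 281.9]
ee_rot: [2.223, 2.22, -0.002]
force: [-1.0, -0.4, -2.2]
finger_gap: 0.509
finger_force: 41.1
t 7.03 tcp [548.2  89.6 282.2] yaw_y -0.1 F [ 0.4  0.6 -1. ] gap 0.50 ff 41.1
  delta [  2.6  -0.1 233.2]
```

View pics/w4.png

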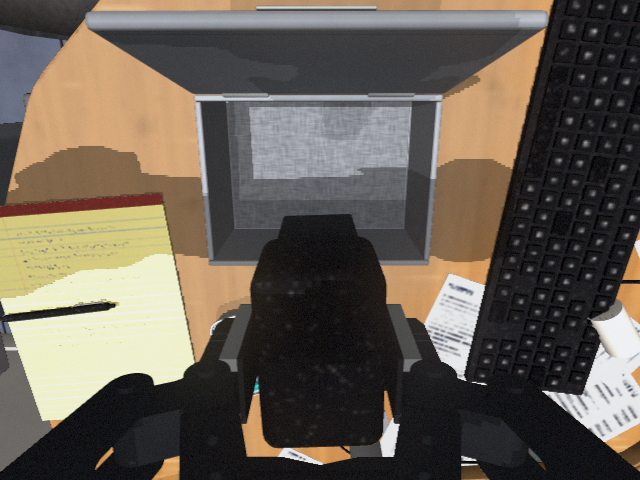

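The wrist view shows the open box's rim at about x 197–440, y 97–263, with the lid's free edge at rows 10–25. The lid stands close to the wrist camera's side, so I'll check the joint margin for a half turn before lowering.

```bash
python3 - <<'E'
from h import *
c=load('w4')
for p in((197,99),(440,99),(210,263),(428,263)):print('rim',onz(c,*p,100))
for p in((88,20),(548,20)):print('lid edge',[onz(c,*p,z)[:2] for z in(240,249,257)])
print(np.round(sensors.get_state()['joints'],2),c['T'][:3,3])
t=load('top0')
for p in((39,33),(42,281)):
    u,v=p[0]/2.5+214.7,p[1]/2.5+164.7;print('lid top',onz(t,u,v,249))
# lid edge corner: far (x+) corner in top0 crop(39,33); wrist (548,20); near (42,281)->(88,20)
for p,q in(((39,33),(548,14)),((42,281),(88,14))):print(tri([(t,p[0]/2.5+214.7,p[1]/2.5+164.7),(c,*q)]))
E
```

```text
rim [454.3 168.9 100. ]
rim [639.7 168.6 100. ]
rim [453.3  34.6 100. ]
rim [640.9  34.4 100. ]
lid edge [array([448.5, 201.9]), array([452.8, 200.5]), array([456.7, 199.3])]
lid edge [array([646.3, 201.6]), array([642. , 200.2]), array([638.2, 199. ])]
[-0.9  0.3  0.8  1.7 -0.2  1.2 -0. ] [548.3 170.4 445.1]
lid top [640.8 197.8 249. ]
lid top [449.2 201.1 249. ]
(array([644.1, 201.3, 242.4]), [np.float64(2.252551303902522), np.float64(2.252551303902488)])
(array([450.2, 203.1, 242.6]), [np.float64(0.7273122751983472), np.float64(0.7273122751983792)])
```

```bash
python3 shift.py '[[2,0,0,-0.18,0.3],[5,-1,0,-0.36,0.3],[5,-1,0,-0.54,0.3],[5,-1,0,-0.72,0.3],[5,-1,0,-0.9,0.3],[5,-1,20,-1.08,0.3],[5,-1,50,-1.26,0.3],[5,-1,80,-1.44,0.3],[5,-1,110,-1.57,0.3],[5,-1,140,-1.57,0.3],[5,-1,170,-1.57,0.3],[5,-1,195,-1.57,0.3],[5,-1,215,-1.57,0.3],[5,-1,227,-1.57,0.3],[5,-1,230,-1.57,0.3],[5,-1,230,-1.57,0.3],[5,-1,230,-1.57,0.3]]' 40; python3 - <<'E'
from h import *
tool([(547,95,48)])
E
```

```text
t: 9.15
tcp_pos: [548.0, 96.9, 53.0]
ee_rot: [-0.0, 3.14, 0.001]
force: [-0.0, 0.1, -0.7]
finger_gap: 0.507
finger_force: 41.0
t 9.15 tcp [548.   96.9  53. ] yaw_y 90.0 F [-0.   0.1 -0.7] gap 0.51 ff 41.0
  delta [ 1.  -1.9  5. ]
```

```bash
python3 shift.py '[[0,0,2,0,0.3],[0,0,4,0,0.3],[0,0,5,0,0.3],[0,0,5.5,0,0.3],[0,0,5.5,0,0.3]]' 40; python3 - <<'E'
from h import *
tool([])
E
```

```text
t: 9.78
tcp_pos: [547.7, 96.9, 48.3]
ee_rot: [0.0, 3.141, 0.002]
force: [-6.1, -1.3, 17.6]
finger_gap: 0.506
finger_force: 43.1
t 9.78 tcp [547.7  96.9  48.3] yaw_y 90.0 F [-6.1 -1.3 17.6] gap 0.51 ff 43.1
```

```bash
python3 shift.py '[[0,0,-0.8,0,0.3],[0,0,-0.8,0,0.5],[0,0,-0.8,0,0.6],[0,0,-0.8,0,0.68],[0,0,-0.8,0,0.68],[0,0,-15,0,0.68],[0,0,-50,0,0.68],[0,0,-100,0,0.68],[0,0,-155,0,0.68],[0,0,-210,0,0.5],[0,0,-250,0,0.3],[0,0,-250,0,0.2],[0,0,-250,0,0.2]]' 40; python3 - <<'E'
from h import *
c=snap('wrist','w5');t=snap('top','top2')
a=cv2.resize(c['img'],(480,360));b=cv2.resize(t['img'][165:325,215:431],None,fx=1.4,fy=1.4)
o=np.zeros((360,480+b.shape[1],3),np.uint8);o[:,:480]=a;o[:b.shape[0],480:]=b
cv2.imwrite('pics/placed.png',o[...,::-1]);tool([])
E
```

```text
t: 11.4
tcp_pos: [547.1, 96.8, 296.7]
ee_rot: [0.0, -3.141, -0.0]
force: [0.7, -0.1, -0.6]
finger_gap: 0.2
finger_force: 0.0
t 11.50 tcp [546.7  96.7 295.7] yaw_y 90.0 F [-0.   0.6  0. ] gap 0.20 ff 0.0
```

View pics/placed.png

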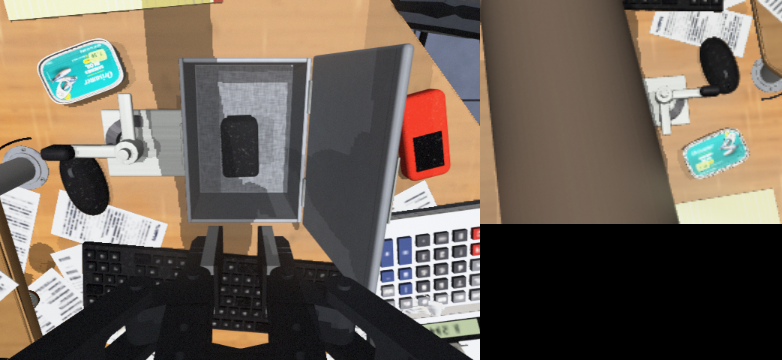

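The stamp stands upright near the middle of the box, at about (240,145) in the left picture. The mouse, tin, case and latch are where they were. Next I'll move over the lid and down behind it with the fingers shut.

```bash
python3 shift.py '[[0,30,-10,0,0],[0,80,-10,0,0],[0,130,-10,0,0],[0,155,0,0,0],[0,155,40,0,0],[0,155,70,0,0],[0,155,80,0,0],[0,155,80,0,0]]' 40; python3 - <<'E'
from h import *
tool([(547,215,215)]);print(np.round(sensors.get_state()['joints'],2))
E
```

```text
t: 12.5
tcp_pos: [547.4, 251.1, 216.2]
ee_rot: [-0.001, -3.141, 0.002]
force: [0.2, 0.4, 0.8]
finger_gap: 0.002
finger_force: 0.0
t 12.50 tcp [547.4 251.1 216.2] yaw_y 90.0 F [0.2 0.4 0.8] gap 0.00 ff 0.0
  delta [  0.3 -36.1   1.2]
[-0.8  0.4  0.5  1.7 -0.2  1.1  1.2]
```

```bash
python3 shift.py '[[0,-12,0,0,0],[0,-24,0,0,0],[0,-32,0,0,0],[0,-40,-1,0,0],[0,-48,-2,0,0],[0,-56,-3,0,0],[0,-64,-4,0,0],[0,-72,-4,0,0],[0,-80,-4,0,0],[0,-80,-4,0,0]]' 40; python3 - <<'E'
from h import *
tool([])
E
```

```text
t: 13.75
tcp_pos: [547.0, 170.4, 220.2]
ee_rot: [-0.002, -3.14, 0.002]
force: [-0.1, -0.1, -1.1]
finger_gap: -0.003
finger_force: 0.0
t 13.75 tcp [547.  170.4 220.2] yaw_y 89.9 F [-0.1 -0.1 -1.1] gap -0.00 ff 0.0
```

```bash
python3 shift.py '[[0,-7,1,0,0],[0,-14,3,0,0],[0,-21,5,0,0]]' 40; python3 - <<'E'
from h import *
tool([])
c=snap('scene','s2');d=load('scene0')
df=(np.abs(c['img'].astype(int)-d['img']).max(2)>40).astype(np.uint8)
# expected lid edge ends for several q in scene view
for q in(0.9,1.0,1.1,1.2,1.3,1.4,1.7):
    e=[proj({'K':c['intrinsics'],'T':c['cam_to_world']},np.array([x,101+70-150*np.cos(q)+8*np.sin(q),100+150*np.sin(q)+8*np.cos(q)])) for x in(450,644)];print(q,*e)
g=cv2.cvtColor(c['img'],cv2.COLOR_RGB2GRAY);L=cv2.createLineSegmentDetector().detect(g[140:330,230:440])[0][:,0]+[230,140,230,140]
for l in L:
    if np.hypot(l[2]-l[0],l[3]-l[1])>40:print(l)
E
```

```text
t: 14.12
tcp_pos: [547.4, 150.4, 215.6]
ee_rot: [0.0, -3.141, 0.0]
force: [-0.5, 1.6, 2.0]
finger_gap: -0.002
finger_force: 1.2
t 14.12 tcp [547.4 150.4 215.6] yaw_y 90.0 F [-0.5  1.6  2. ] gap -0.00 ff 1.2
0.9 [348.  191.7] [279.1 219.4]
1.0 [351.3 191.4] [282.  219.3]
1.1 [354.9 191.6] [285.1 219.8]
1.2 [358.7 192.5] [288.4 221. ]
1.3 [362.6 193.9] [291.9 222.8]
1.4 [366.6 196. ] [295.6 225.4]
1.7 [379.1 205.9] [307.3 236.6]
[376.  186.4 414.5 213.5]
[231.3 281.  262.1 329.5]
[414.7 328.4 421.7 255.5]
[424.8 164.2 376.4 183.8]
[369.1 242.6 411.1 219.2]
[271.3 251.3 302.6 282.4]
[363.8 281.9 315.  305.6]
```

```bash
python3 shift.py '[[0,-6,2,0,0],[0,-12,5,0,0],[0,-18,7,0,0],[0,-23,10,0,0],[0,-28,13,0,0],[0,-33,17,0,0],[0,-38,20,0,0],[0,-43,24,0,0],[0,-47,28,0,0],[0,-51,32,0,0],[0,-55,37,0,0],[0,-59,41,0,0],[0,-63,46,0,0],[0,-66,51,0,0],[0,-69,56,0,0],[0,-72,61,0,0]]' 40; python3 - <<'E'
from h import *
tool([])
E
```

```text
t: 16.18
tcp_pos: [547.4, 78.6, 154.3]
ee_rot: [0.0, -3.141, 0.0]
force: [0.1, 0.3, 1.9]
finger_gap: -0.001
finger_force: 0.8
t 16.18 tcp [547.4  78.6 154.3] yaw_y 90.0 F [0.1 0.3 1.9] gap -0.00 ff 0.8
```

```bash
python3 shift.py '[[0,-3,6,0,0],[0,-5,11,0,0],[0,-7,17,0,0],[0,-9,22,0,0],[0,-10,27,0,0],[0,-11,31,0,0],[0,-12,35,0,0],[0,-12,38,0,0],[0,-13,40,0,0],[0,-13,42,0,0],[0,-13,43,0,0],[0,-13,44,0,0]]' 40; python3 - <<'E'
from h import *
tool([])
E
```

```text
t: 17.68
tcp_pos: [547.5, 65.8, 110.7]
ee_rot: [-0.0, 3.142, -0.0]
force: [0.5, -0.9, 2.6]
finger_gap: -0.0
finger_force: 0.6
t 17.68 tcp [547.5  65.8 110.7] yaw_y 90.0 F [ 0.5 -0.9  2.6] gap -0.00 ff 0.6
```

```bash
python3 shift.py '[[0,0,1,0,0],[0,0,2,0,0],[0,0,3,0,0],[0,0,4,0,0],[0,0,4,0,0]]' 40; python3 - <<'E'
from h import *
tool([])
E
```

```text
t: 18.3
tcp_pos: [547.4, 66.0, 106.6]
ee_rot: [0.0, -3.141, -0.0]
force: [0.4, -0.5, 0.5]
finger_gap: -0.0
finger_force: 0.1
t 18.30 tcp [547.4  66.  106.6] yaw_y 90.0 F [ 0.4 -0.5  0.5] gap -0.00 ff 0.1
```

```bash
python3 shift.py '[[0,0,0.7,0,0],[0,0,1.4,0,0],[0,0,2,0,0],[0,0,2,0,0]]'; python3 shift.py '[[0,0,0.7,0,0],[0,0,1.4,0,0],[0,0,2,0,0],[0,0,2,0,0]]'
```

```text
t: 18.8
tcp_pos: [547.5, 65.9, 104.6]
ee_rot: [0.0, -3.142, -0.0]
force: [-0.0, 0.3, 0.3]
finger_gap: 0.002
finger_force: 0.2
t: 19.3
tcp_pos: [547.5, 65.9, 102.6]
ee_rot: [-0.0, 3.142, 0.0]
force: [-0.3, -0.4, -0.0]
finger_gap: 0.002
finger_force: 0.2
```

```bash
cat > lid.py <<'E'
from h import *
def lsd(c,x0,y0,x1,y1,m=30):
    g=cv2.cvtColor(c['img'],cv2.COLOR_RGB2GRAY);L=cv2.createLineSegmentDetector().detect(g[y0:y1,x0:x1])[0][:,0]+[x0,y0,x0,y0]
    for l in L:
        if np.hypot(l[2]-l[0],l[3]-l[1])>m:print('   ',l)
def edge(c,q):
    return [proj(c,np.array([x,171-r*np.cos(q)+8*np.sin(q),100+r*np.sin(q)+8*np.cos(q)])) for r in(150,0) for x in(450,644)]
E
python3 - <<'E'
from lid import *
snap('scene','s3');snap('wrist','w6')
for n in('scene0','s3'):
    print(n);lsd(load(n),250,150,440,330)
c=load('s3')
for q in(0,.05,.1,.3):print(q,*edge(c,q))
print('grey mean at lid middle',[c['img'][tuple(proj(c,np.array([x,y,108.])).astype(int)[::-1])] for x,y in((500,60),(600,60),(620,120),(620,40))])
w=load('w6');print('wrist');lsd(w,0,0,640,300,60)
for q in(0,.1,1.7):print(q,*edge(w,q))
E
```

```text
scene0
    [379.3 209.  371.6 239.6]
    [386.1 200.3 358.3 215.9]
    [376.  186.4 414.4 213.6]
    [411.4 217.6 385.7 201.2]
    [374.  240.  412.8 218.7]
    [414.7 328.4 421.7 254.4]
    [414.4 214.3 441.2 235.6]
    [275.6 249.3 312.6 232. ]
    [381.2 198.1 352.4 180.5]
    [424.8 164.1 376.4 183.8]
    [271.3 251.2 301.  281.5]
    [320.2 234.9 353.2 219.4]
    [298.4 168.9 354.  149.6]
    [352.5 179.4 301.2 203.1]
    [301.5 204.5 328.4 224. ]
    [363.8 281.2 338.9 301.8]
    [337.7 301.1 286.1 326.6]
    [386.1 310.6 354.6 328.5]
    [302.3 315.2 279.3 290.7]
s3
    [353.4 214.9 380.3 200.1]
    [386.  200.1 356.  218. ]
    [376.  186.4 420.9 218.2]
    [414.7 328.4 421.8 254.3]
    [381.1 198.1 352.4 180.6]
    [411.2 217.9 385.4 201. ]
    [424.8 164.1 376.4 183.8]
    [378.4 237.4 407.7 220.9]
    [420.8 254.3 407.2 226.7]
    [366.2 253.1 364.8 283.1]
    [363.3 282.2 292.2 316.3]
    [318.6 271.6 355.3 253.7]
    [350.2 230.1 376.7 209.2]
    [369.3 292.9 403.3 285.3]
0 [332.  217.1] [267.6 244.1] [368.1 247.5] [301.3 278.5]
0.05 [332.1 214.9] [267.5 241.8] [368.2 24
[... 339 characters left out ...]
5 133. ]
    [ 52.9 214.4  65.6 286.9]
    [ 91.9 192.3 153.1 192. ]
    [387.1  48.2 383.4 124.4]
    [191.4 173.2 179.7  46.7]
    [384.1 126.9 377.  281.9]
    [403.1  37.9 594.4  41.4]
    [628.1  44.4 451.9  42. ]
    [100.6 286.3  78.4 158.5]
    [199.3 259.5 193.6 198.1]
    [518.1 126.6 414.4 127.9]
    [619.3 119.1 600.4 208.3]
    [433.1 124.9 523.1 125. ]
    [614.3 127.1 630.6  51.6]
    [579.1 298.3 613.9 128. ]
    [309.4  38.8 190.6  37.3]
    [198.1  34.7 303.1  36. ]
    [389.4  40.3 315.6  39.1]
0 [184.7  42.9] [224.5 487.2] [630.8  43. ] [539.1 487.2]
0.1 [175.1  36.9] [220.9 516.2] [633.1  43. ] [540.7 487.1]
1.7 [5087.2 -563.4] [1103.4 1202.4] [635.7  46. ] [546.3 471.5]
```

```bash
for i in 1 2; do python3 shift.py '[[0,0,0.5,0,0],[0,0,1,0,0],[0,0,1.5,0,0],[0,0,2,0,0]]' | grep -E 'tcp|force'; done
```

```text
tcp_pos: [547.5, 65.7, 100.6]
force: [-0.1, -1.3, 1.2]
finger_force: 0.6
tcp_pos: [547.5, 65.9, 98.7]
force: [0.7, -0.7, 1.0]
finger_force: 0.6
```

```bash
python3 shift.py '[[0,0,-20,0,0],[0,0,-60,0,0],[0,0,-110,0,0],[0,0,-150,0,0],[0,0,-150,0,0]]' | grep -E 'tcp|force'; python3 - <<'E'
from h import *
c=snap('wrist','w7');s=snap('scene','s4');t=snap('top','top3');tool([])
a=cv2.resize(c['img'],(480,360));b=cv2.resize(s['img'][160:330,240:400],None,fx=2,fy=2);d=cv2.resize(t['img'][170:300,210:430],None,fx=1.8,fy=1.8)
o=np.zeros((600,800,3),np.uint8);o[:360,:480]=a;o[:b.shape[0],480:800]=b;o[362:362+d.shape[0],:d.shape[1]]=d
cv2.imwrite('pics/shut.png',o[...,::-1])
E
```

```text
tcp_pos: [549.2, 66.3, 251.7]
force: [-0.1, -0.7, -1.0]
finger_force: 0.0
t 21.18 tcp [546.8  66.1 247.7] yaw_y 90.0 F [ 0.7 -0.3 -0.7] gap 0.00 ff 0.0
```

View pics/shut.png

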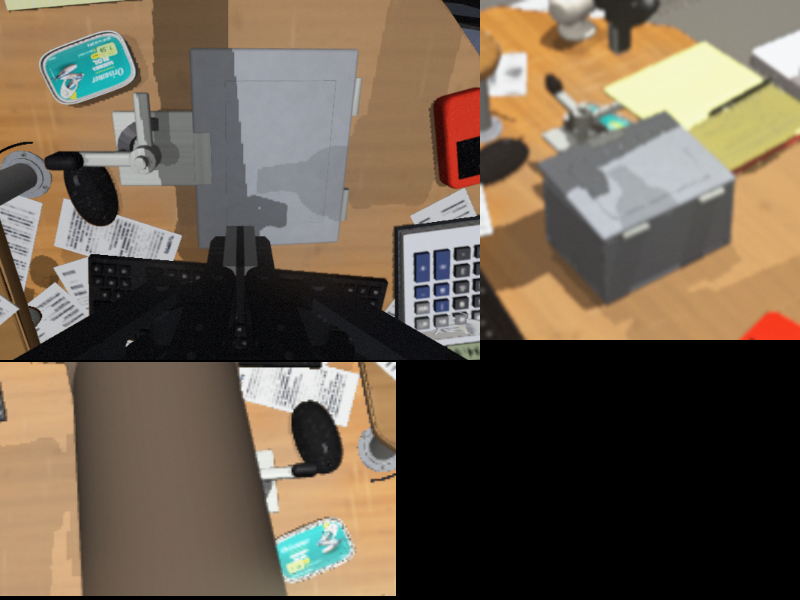

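The lid looks shut or nearly so in both views. I'll measure its height at the four corners to check.

```bash
python3 - <<'E'
from lid import *
def corners(n,pts):
    g=cv2.cvtColor(load(n)['img'],cv2.COLOR_RGB2GRAY)
    # fit side lines from LSD segments close to the guessed quad sides
    L=cv2.createLineSegmentDetector().detect(g)[0][:,0];S=[]
    for i in range(4):
        a,b=np.array(pts[i],float),np.array(pts[(i+1)%4],float);d=(b-a)/np.linalg.norm(b-a);nn=np.array([-d[1],d[0]]);Q=[]
        for l in L:
            p,q=l[:2],l[2:];e=(q-p)
            if np.linalg.norm(e)>12 and abs(e@nn)/np.linalg.norm(e)<.08 and max(abs((p-a)@nn),abs((q-a)@nn))<5 and min((p-a)@d,(q-a)@d)>-8 and max((p-a)@d,(q-a)@d)<np.linalg.norm(b-a)+8: Q+=[((p-a)@nn,(p-a)@d),((q-a)@nn,(q-a)@d)]
        Q=np.array(Q); 
        if len(Q)<2: print('none',n,i);k=(0,0)
        else:
            print(n,i,'off',np.round(Q[:,0],1)); k=np.polyfit(Q[:,1],Q[:,0],1)
        p0=a+nn*k[1];p1=p0+d+nn*k[0];S.append(np.cross([*p0,1],[*p1,1]))
    o=[]
    for i in range(4):
        x=np.cross(S[i-1],S[i]);o.append(x[:2]/x[2])
    return o
W=corners('w7',[(256,65),(477,65),(449,323),(263,328)])
S=corners('s4',[(328.5,216.5),(367,249),(303,277),(271.5,243.5)])
w,s=load('w7'),load('s4')
for a,b in zip(W,S):print(a,b,*tri([(w,*a),(s,*b)]))
E
```

```text
w7 0 off [-2.1 -1.1  1.8  1.3  1.3  0.9]
w7 1 off [-2.1 -1.5  0.4  0.8 -2.2 -1.8  1.2  0.8  0.7  0.7  0.8  1.2]
w7 2 off [0.4 2.2]
w7 3 off [-2.5 -3.  -1.8 -0.4  1.4  1.3  2.2  2.9]
s4 0 off [-4.1 -3. ]
none s4 1
s4 2 off [-1.2 -3.1]
s4 3 off [1.3 1.9]
[252.8  65.4] [334.9 217. ] [447.4  25.  110. ] [np.float64(3.2739244507988885), np.float64(3.273924450799021)]
[477.3  65.3] [367.6 248.7] [450.6 171.7 105. ] [np.float64(1.2315930960342973), np.float64(1.23159309603426)]
[449.2 320.8] [300.1 278.3] [643.5 169.8 106.7] [np.float64(2.686329339817012), np.float64(2.6863293398172132)]
[265.5 329.6] [270.3 244.1] [642.6  26.5 113.2] [np.float64(3.384853953770489), np.float64(3.384853953770389)]
```

Free edge is about 5 mm higher than the hinge side, so roughly 0.04 rad is still open. I'll press it the rest of the way down slowly.

```bash
python3 shift.py '[[0,-8,50,0,0],[0,-16,100,0,0],[0,-16,130,0,0],[0,-16,140,0,0],[0,-16,146,0,0],[0,-16,148,0,0],[0,-16,149,0,0],[0,-16,150,0,0],[0,-16,151,0,0],[0,-16,152,0,0]]' | grep -E 'tcp|force'; python3 shift.py '[[0,0,0.5,0,0],[0,0,1,0,0],[0,0,1.5,0,0],[0,0,2,0,0]]' | grep -E 'tcp|force'
```

```text
tcp_pos: [547.8, 49.8, 96.9]
force: [0.2, -0.5, 0.8]
finger_force: 0.5
tcp_pos: [547.5, 49.8, 94.7]
force: [0.4, -0.3, 1.6]
finger_force: 0.5
```

```bash
for i in 1 2 3 ; do python3 shift.py '[[0,0,0.5,0,0],[0,0,1,0,0],[0,0,1.5,0,0],[0,0,1.5,0,0]]' | grep -E 'tcp|force: \['; done
```

```text
tcp_pos: [547.3, 49.9, 93.1]
force: [-0.2, -0.3, 0.8]
tcp_pos: [547.4, 50.0, 91.6]
force: [0.1, 0.5, 0.0]
tcp_pos: [547.5, 49.9, 90.1]
force: [-0.8, -0.4, 0.0]
```

```bash
python3 - <<'E'
from lid import *
c=snap('scene','s5');snap('wrist','w8');tool([])
for q in(0,.02,.04,.08):print(q,*edge(load('s5'),q))
for n in('s3','s4','s5'):
    i=load(n)['img'];g=cv2.cvtColor(i,cv2.COLOR_RGB2GRAY).astype(int)
    for col in(275,280,290):print(n,col,g[228:256,col])
E
```

```text
t 24.52 tcp [547.6  50.   90.2] yaw_y 90.0 F [1.4 0.2 0.3] gap -0.00 ff 0.0
0 [332.  217.1] [267.6 244.1] [368.1 247.5] [301.3 278.5]
0.02 [332.  216.2] [267.5 243.2] [368.2 247.5] [301.4 278.5]
0.04 [332.1 215.3] [267.5 242.3] [368.2 247.5] [301.4 278.6]
0.08 [332.3 213.6] [267.5 240.5] [368.3 247.6] [301.5 278.7]
s3 275 [221 216 203 174 152 152 165 170 159 138 122 119 119 119 119 119 120 118
 115 107  96  86  79  77  81  82  77  72]
s3 280 [219 218 218 220 221 219 195 154 125 118 117 118 118 117 116 117 118 118
 118 118 118 117 117 116 114 109  97  84]
s3 290 [ 88  91 100 110 114 117 117 118 115 117 118 123 124 119 116 116 117 118
 119 119 119 118 117 114 114 117 116 116]
s4 275 [222 219 203 175 151 153 166 173 173 163 143 126 119 118 117 117 118 118
 119 116 109 100  89  81  81  83  78  73]
s4 280 [219 220 219 221 222 218 195 150 116 114 118 118 119 117 117 116 118 118
 116 117 117 119 116 117 117 113 107  96]
s4 290 [ 91  92  97 101 109 117 117 118 118 117 118 118 116 117 115 116 117 118
 118 120 119 118 119 116 118 137 168 192]
s5 275 [222 217 202 175 150 153 165 173 175 176 175 173 166 147 128 116 114 114
 113 116 116 115 111 107  93  80  71  66]
s5 280 [220 219 220 220 221 218 195 151 123 127 138 139 124 116 113 114 113 114
 115 114 113 114 114 114 115 114 113 111]
s5 290 [ 88  91  96  98 100 102 109 116 118 114 113 112 111 113 112 112 110 112
 112 113 114 114 115 115 112 117 143 175]
```

The lid is still following the finger: the edge dropped about 3 px. I'll continue until it resists.

```bash
for i in 1 2 3 4; do python3 shift.py '[[0,0,0.4,0,0],[0,0,0.8,0,0],[0,0,1.2,0,0],[0,0,1.2,0,0]]' | grep -E 'tcp|force'; done
```

```text
tcp_pos: [547.5, 49.9, 89.0]
force: [0.2, -0.1, 0.4]
finger_force: 0.2
tcp_pos: [547.6, 49.8, 88.0]
force: [-1.3, 0.0, 5.2]
finger_force: 2.3
tcp_pos: [547.6, 49.9, 87.9]
force: [-5.7, 0.2, 16.8]
finger_force: 8.3
tcp_pos: [547.7, 49.9, 87.8]
force: [-8.8, -0.7, 26.8]
finger_force: 14.1
```

The lid now bottoms out hard: 27 N at the fingertips with no movement. I'll lift off, turn the gripper and measure the latch.

```bash
python3 shift.py '[[0,0,-20,0,0],[0,0,-60,0,0],[0,-10,-110,0.18,0],[0,-40,-140,0.36,0.2],[0,-80,-140,0.54,0.4],[0,-110,-140,0.72,0.4],[0,-120,-140,0.9,0.4],[0,-120,-140,1.08,0.4],[0,-120,-140,1.26,0.4],[0,-120,-140,1.44,0.4],[0,-120,-140,1.57,0.4],[0,-120,-140,1.57,0.4],[0,-120,-140,1.57,0.4]]' | grep -E 'tcp|gap|force'; python3 - <<'E'
from lid import *
snap('wrist','w9');c=load('w9');tool([])
print('expected grip',proj(c,np.array([546,-94,143])),'axis',proj(c,np.array([547,-24,140])))
a,b=load('w5'),load('w7')
for n,p,q in(('axis',(167,203),(193,209)),('grip',(77,203),(85,215))):
    print(n,tri([(a,*p),(b,*q)]))
lsd(c,150,0,500,480,30)
E
```

```text
tcp_pos: [547.5, -70.1, 225.3]
force: [-0.1, 0.4, -0.0]
finger_gap: 0.4
finger_force: 0.0
t 28.20 tcp [547.5 -70.1 225.3] yaw_y 0.2 F [ 0.3 -0.1 -0. ] gap 0.40 ff 0.0
expected grip [317.5 275.2] axis [319.5 160.5]
axis (array([537.6, -12.6, 155.6]), [np.float64(2.187206968036358), np.float64(2.1872069680363864)])
grip (array([543.7, -88.4, 139.2]), [np.float64(0.13908441938707566), np.float64(0.13908441938717322)])
    [252.8 418.  256.1 455.6]
    [275.1 346.8 264.2 407.1]
    [257.  455.2 294.6 458. ]
    [428.8 279.1 397.  288.5]
    [409.2 322.  424.4 360.1]
    [435.6 364.  498.2 361.2]
    [174.2 315.7 149.9 194.5]
    [259.3 219.5 240.9 179.9]
    [276.8 272.3 259.4 220.2]
    [328.5 407.2 357.  378.3]
    [484.6 130.1 438.8 226. ]
    [321.6 464.3 355.9 456.7]
    [396.9 289.4 356.8 287.6]
    [279.4  75.8 358.1  75.9]
    [199.  247.1 216.3 282.2]
    [272.8 303.1 274.4 345.7]
    [365.9 360.6 366.7 303.1]
    [215.8 358.2 229.2 324.3]
    [376.9  80.1 259.4  80.4]
    [307.  283.1 307.1 210.6]
    [336.3 358.7 323.3 320.6]
    [383.8 454.4 386.7 413.2]
    [326.8 319.8 337.
[... 838 characters left out ...]
6.8 222.4]
    [200.6  20.  291.9  20.5]
    [361.9  74.2 474.4  74.6]
    [389.6  90.7 387.9 134.4]
    [326.4 223.2 328.9 174.4]
    [247.8 207.5 267.6 255.8]
    [330.8 421.9 366.2 388.7]
    [309.4 175.6 310.8 235.6]
    [188.4 234.2 209.7 281. ]
    [286.9  23.2 201.9  22.4]
    [294.4  20.6 438.1  20.7]
    [263.8 164.4 264.7 203.1]
    [268.1 201.  305.7 202. ]
    [436.9  23.3 306.9  23.1]
    [298.1 141.9 224.4 142.9]
    [474.8  71.8 482.5   0.6]
    [372.7 200.6 374.9 153.1]
    [333.1 202.3 371.9 202.2]
    [247.7 318.  235.4 356. ]
    [372.9 304.1 386.  354.6]
    [369.  390.3 334.9 421.1]
    [253.6 354.5 266.5 304.3]
    [404.  355.7 391.7 317.8]
    [221.9  76.9 165.6  76.8]
```

```bash
python3 - <<'E'
from lid import *
c=load('w9')
for p in((307,215),(329.5,221),(307,283),(328.8,284)):print('grip',onz(c,*p,143))
for p in((309.4,176),(328.9,175)):print('arm',onz(c,*p,138))
i=c['img'].astype(int);m=((i.max(2)<70)).astype(np.uint8)
for r in range(200,320,8):
    x=np.flatnonzero(m[r,290:350]);print(r,(x.min()+290,x.max()+290) if len(x) else None,end=' ')
E
```

```text
grip [539.7 -55.6 143. ]
grip [553.  -59.2 143. ]
grip [539.5 -99.3 143. ]
grip [553.  -99.9 143. ]
arm [541.1 -33.3 138. ]
arm [552.5 -32.7 138. ]
200 None 208 None 216 None 224 None 232 None 240 None 248 (np.int64(309), np.int64(349)) 256 (np.int64(308), np.int64(349)) 264 (np.int64(308), np.int64(349)) 272 (np.int64(308), np.int64(349)) 280 (np.int64(308), np.int64(349)) 288 (np.int64(311), np.int64(326)) 296 None 304 None 312 None
```

```bash
python3 shift.py '[[-10,-0.5,30,0,0.4],[-21,-1,70,0,0.4],[-21,-1,100,0,0.4],[-21,-1,120,0,0.4],[-21,-1,132,0,0.4],[-21,-1,138,0,0.4],[-21,-1,138,0,0.25],[-21,-1,138,0,0.25],[-21,-1,138,0,0.25]]' 30| grep -E 'tcp|gap|force'; python3 - <<'E'
from h import *
tool([]);print(np.round(sensors.get_state()['joints'],2))
E
```

```text
tcp_pos: [547.0, -91.1, 88.0]
force: [-0.5, -0.0, -0.0]
finger_gap: 0.248
finger_force: 0.0
t 29.32 tcp [547.  -91.1  88. ] yaw_y 0.1 F [-0.5 -0.  -0. ] gap 0.25 ff 0.0
[-0.5  0.5  0.8  1.9 -0.5  0.9  0.6]
```

```bash
python3 shift.py '[[0.3,-7,0,0.1,0.25],[1.4,-14,0,0.2,0.25],[3,-20.7,0,0.3,0.25],[5.5,-27.3,0,0.4,0.25],[8.6,-33.6,0,0.5,0.25],[12.2,-39.5,0,0.6,0.25]]' 30| grep -E 'tcp|gap|force'; python3 - <<'E'
from h import *
tool([]);print(np.round(sensors.get_state()['joints'],2))
E
```

```text
tcp_pos: [514.5, -82.2, 90.7]
force: [6.6, -2.3, 5.4]
finger_gap: 0.25
finger_force: 3.3
t 30.07 tcp [514.5 -82.2  90.7] yaw_y -34.5 F [ 6.6 -2.3  5.4] gap 0.25 ff 3.3
[-0.7  0.5  1.   2.  -0.6  0.9  0.1]
```

```bash
python3 shift.py '[[0.3,-7,0,0.1,0.25],[1.4,-14,0,0.2,0.25],[3,-20.7,0,0.3,0.25],[5.5,-27.3,0,0.4,0.25],[8.6,-33.6,0,0.5,0.25],[12.2,-39.5,0,0.6,0.25],[16.5,-45.1,0,0.7,0.25],[21.2,-50.2,0,0.8,0.25],[26.5,-54.8,0,0.9,0.25],[29.3,-57,0,0.95,0.25],[29.3,-57,0,0.95,0.25],[29.3,-57,0,0.95,0.25]]' 30| grep -E 'tcp|gap|force'; python3 - <<'E'
from h import *
snap('wrist','w10');tool([]);print(np.round(sensors.get_state()['joints'],2))
E
```

```text
tcp_pos: [476.9, -23.1, 87.7]
force: [0.5, -2.4, 2.1]
finger_gap: 0.251
finger_force: 1.5
t 31.62 tcp [476.9 -23.1  87.7] yaw_y -88.7 F [ 0.1 -3.6  2.5] gap 0.25 ff 1.6
[-0.9  0.7  1.3  2.1 -0.8  1.  -0.8]
```

```bash
python3 shift.py '[[0.1,-3.5,0,0.05,0.25],[0.3,-7,0,0.1,0.25],[0.3,-7,0,0.1,0.25]]' 30| grep -E 'tcp|gap|force'; python3 - <<'E'
from h import *
tool([])
E
```

```text
tcp_pos: [477.3, -17.1, 87.9]
force: [1.2, -6.6, 3.8]
finger_gap: 0.253
finger_force: 3.2
t 32.00 tcp [477.3 -17.1  87.9] yaw_y -94.5 F [ 1.2 -6.6  3.8] gap 0.25 ff 3.2
```

```bash
python3 shift.py '[[0,4,0,-0.06,0.3],[0,6,0,-0.08,0.45],[0,6,0,-0.08,0.45],[0,6,0,-0.08,0.45],[0,6,-30,-0.08,0.45],[0,6,-70,-0.08,0.45],[0,6,-120,-0.08,0.45],[0,6,-160,-0.08,0.45],[0,6,-160,-0.08,0.45]]' 30| grep -E 'tcp|gap|force'; python3 - <<'E'
from lid import *
snap('wrist','w11');snap('scene','s6');c=load('w11');tool([])
print('axis',proj(c,np.array([546.5,-22,135])),'grip top expected',[proj(c,np.array([546.5-r*np.sin(t),-22-r*np.cos(t),139])) for t in(1.4,1.5,1.6) for r in(55,85)])
i=c['img'].astype(int);m=(i.max(2)<70).astype(np.uint8)
g=proj(c,np.array([476.5,-22,139])).astype(int);print(g)
n,l,s,ce=cv2.connectedComponentsWithStats(m[g[1]-60:g[1]+60,max(g[0]-60,0):g[0]+60]);print(s[1:][s[1:,4]>80],g-60)
lsd(c,g[0]-90,g[1]-60,g[0]+60,g[1]+60,15)
E
```

```text
tcp_pos: [477.6, -21.6, 249.7]
force: [0.8, -0.2, -0.2]
finger_gap: 0.448
finger_force: 0.0
t 33.23 tcp [475.9 -20.8 247. ] yaw_y -89.8 F [-0.5  1.  -1.5] gap 0.45 ff 0.0
axis [322.3 117. ] grip top expected [array([336.3, 203.4]), array([343.3, 246.3]), array([327.9, 204.4]), array([330.7, 247.7]), array([319.5, 204.6]), array([318.2, 247.9])]
[321 226]
[[  0   0  57  82 601]
 [ 96   7  24  18 119]
 [ 58  29  23  50 894]] [261 166]
    [379.2 268.  239.2 277.6]
    [379.6 178.9 362.9 186.7]
    [338.7 197.8 341.7 240.3]
    [314.2 269.5 379.2 265.1]
    [354.8 205.  359.2 219.8]
    [320.7 235.4 318.7 201.6]
    [351.4 169.6 339.1 196.6]
    [368.8 232.1 359.7 201.8]
    [319.5 240.5 308.9 269.5]
    [272.9 167.3 302.9 167.8]
    [336.6 167.8 370.4 166.4]
    [371.6 169.3 352.9 169.7]
    [336.2 197.9 334.5 166.5]
    [264.2 169.2 266.  211.6]
    [259.6 244.1 260.1 205.4]
    [318.2 166.5 320.9 197.8]
    [259.3 204.2 258.1 170.3]
    [256.6 210.  232.9 208.9]
    [262.9 221.6 262.9 240.4]
```

The grip lies at 1.5 rad. Its centre runs from x=327 to x=330 px, matching the locked prediction. I'll do a final check of the bystanders and the lid.

```bash
python3 - <<'E'
from lid import *
snap('top','top4');a,b=load('top0')['img'].astype(int),load('top4')['img'].astype(int)
def cen(i,f,r):
    x0,y0,x1,y1=r;m=f(i[y0:y1,x0:x1]);p=np.argwhere(m);return (p.mean(0)[::-1]+[x0,y0],len(p)) if len(p) else None
red=lambda i:(i[...,0]>150)&(i[...,1]<90);teal=lambda i:(i[...,2]-i[...,0]>40);blk=lambda i:i.max(2)<50
for n,f,r in(('red',red,(160,220,210,290)),('tin',teal,(350,250,415,300)),('mouse',blk,(368,185,405,240))):print(n,cen(a,f,r),cen(b,f,r))
s0,s6=load('scene0')['img'].astype(int),load('s6')['img'].astype(int)
for n,f,r in(('red',red,(350,310,410,370)),('mouse',blk,(228,225,268,256))):print(n,cen(s0,f,r),cen(s6,f,r))
for n in('s5','s6'):
    g=cv2.cvtColor(load(n)['img'],cv2.COLOR_RGB2GRAY).astype(int);print(n,g[228:256,275])
E
```

```text
red (array([186.2, 257.4]), 855) (array([186.2, 256.5]), 814)
tin (array([382.6, 274.2]), 690) (array([402.4, 273.4]), 25)
mouse (array([384.7, 212.7]), 862) (array([401.5, 208. ]), 2)
red (array([382. , 335.9]), 806) (array([382. , 335.9]), 804)
mouse (array([248.4, 243. ]), 183) (array([247.5, 243. ]), 227)
s5 [222 217 202 175 150 153 165 173 175 176 175 173 166 147 128 116 114 114
 113 116 116 115 111 107  93  80  71  66]
s6 [133 131 126 120 130 151 168 175 176 173 156 126 106 117 157 190 197 196
 193 195 197 197 192 179 154 121  87  72]
```

```bash
python3 -c "
from station import env, viewer, sensors, hand_in
print(hand_in())"
```

```text
the job is handed in; nothing more can be done
None
```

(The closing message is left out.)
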